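# Change the roller test rig over to its second feed

### The arm

A 6-joint arm with a two-finger parallel gripper is mounted at the origin on the work surface. World frame = base frame: x ahead of the robot, y to its left, z up, the work surface at z = 0. Lengths are in m, angles in rad, forces in N, time in s.
With the tool pointing down it reaches from about 0.4 to 0.825 m from the base axis. Payload 7 kg.
Tool frame: the origin (TCP) lies at the very end of the fingers, on their centre line; the grasp point (between the pads) lies 19 mm behind it (hold_point_z is the distance from the TCP to the grasp point, in m); z points along the fingers, x is the direction in which the jaws open and shut, and the axes are right-handed (so a half turn about z gives the same grasp; the last joint's range is limited). The gripper opens to 85 mm and grips with 20 to 120 N. Pads are 22 mm wide; open, the fingers measure 114 mm over their backs; the gripper's body (76 mm by 85 mm) begins 54 mm behind the grasp point. The pads swing forward as they close: fully open they stand 13 mm farther back than shut.
Start: joints at [-0.918, 0.359, 0.012, 0, -1.224, -0.288], TCP at [0.241, -0.631, 0.231] pointing down, gripper open.
Joint ranges: [-3.07, 3.07], [-1.43, 2.12], [-1.02, 1.25], [-3.03, 1.67], [-3.05, -0], [-3.03, 3.03]. Speed limits (rad/s): [2.39, 2.39, 3.01, 3.14, 3.14, 3.14].

### API

Orientations are given as a rotation vector (axis times angle).
In Python, from workcell import read_state, snapshot, close_job, hold_point_z gives the robot as it stands.
- The arm moves only by the tool apply_moves, never from a script. Its argument "motion" is a list of rows, each an object of numbers: "claw": the opening, from 0 (shut) to 1 (fully open); "x", "y", "z": the shift along the tool's x, y, z as a fraction of full scale; "rx", "ry", "rz": the turn, a rotation vector about the tool's x, y, z as a fraction of full scale. A call has 1 to 5 rows; each row shifts and turns the pose as measured when the row begins, along the tool's axes as they then stand; what a row does not reach is not made up. Full scale, the value 1, is 0.04 m for a shift and 0.08 rad for a turn. A row lasts 1/12 s, in which the tool goes at most 41.7 mm and 7.16 degrees, less where a joint would pass 70% of its speed; a pose out of reach is approached as far as the arm can. A call with a number of a shift or a turn outside -1 to 1 is refused whole. A call with a gripper value outside its range is refused whole. The fingers move at their own pace and stop on an object; the grip force is fixed at half the most. Time passes only in rows, so rows that do not move let the fingers close. It gives the time, the measured TCP pose, the force and the opening at its end, in the units of the state.
- read_state(): the state, without advancing time (a new reading comes with each control period).
- snapshot(name): name is "scene" or "top" or "wrist"; returns a dict with "color" (480x640x3 uint8, red, green, blue), "fx", "fy", "cx", "cy" (pixels), "world_from_camera" (4x4, takes a point from camera to world coordinates); the wrist camera has in their place "T_tool_cam" (4x4, takes a point from camera to tool coordinates, whose origin is the TCP and whose axes are the tool frame's). Camera axes: x right, y down, z forward; pixel columns grow to the right and rows downward; lengths in m; the calibration is good to about 2 mm. The wrist camera is an equidistant fisheye: a pixel r from the principal point sees the ray r / f radians off the axis. A picture is of the moment at which its call begins: read the wrist's pose just before it. There is no depth.
- close_job(): hands the job in, once; it reports no verdict.
The state is a dict: "time": time; "qpos": joint angles; "dq": joint speeds; "effort": joint torques, N m; "tcp_pos": TCP position; "ee_rot": TCP orientation; "ft_force": force on the tool from outside, world axes, zero at the start; "torque": the same for the moment, N m; "width": finger opening in m.
Only numpy, scipy, OpenCV 4.12 (cv2) and the standard library are available. Lean on these libraries where they do the work, as an engineer would, in place of code of your own. Each camera call takes 0.05 s, during which the arm holds its last target. There are 200 camera calls.

### The job

Change the roller rig over to its other supply with the changeover switch, the one with the wide fork-shaped handle: bring the handle upright to centre off, let it stand there still for about three seconds so the drive can run down, then take it all the way over to the other side and let go. Leave the short single-stem switch as it is and do not press the red button.

Things in the scene. Friction and masses are not known exactly. Their poses are not given: they have to be found in the camera images.
- changeover_box: Fixed changeover switch: grey housing 90 x 110 mm, 82 mm tall, on a 125 x 145 mm plate. Origin: centre of its underside, on the cart. x along the handle's hinge line (60 mm above origin), y from first to second supply side, z up. Handle: fork of two steel arms at x = +-53 mm, joined by a black round bar, 16 mm thick, parallel to x, 115 mm from the hinge; middle 96 mm clear.
- changeover (a joint): Fork handle's angle, rad: 0 upright (centre off); -0.75 over to the box's -y (starts there, -0.75 to -0.6); +0.75 over to +y, the other side. Stops at both ends, no spring or detent: stays where left; about 3 N at the bar moves it. Bar centre in the box's frame: x 0, y = 0.115 sin(angle), z = 0.060 + 0.115 cos(angle) m, so 175 mm above the cart when upright.
- isolator_tip (a point): Tip of the other switch, not to be moved: a small grey block with one short black stem, about 55 mm long, no fork. The two switches may stand either way round, one left and one right of the cart's middle.
- test_button (a joint): Travel of the large red push button (52 mm across) on the small grey box in front of the roller rig, near the middle of the cart: 0 = up, 0.008 m = fully pressed. Not to be pressed.
There are look-alikes about, which are no part of the job. Several things have the shape of the changeover_box; the one meant has the colours described above.

How it is judged:
On the way, in this order (a step that is already met when the one before it is completed fails the run):
1. the fork handle stands still at centre off, within 0.2 rad of upright, for 2 s (value of joint changeover between -0.2 and 0.2 rad and velocity of joint changeover between -0.15 and 0.15 rad/s), for 2 s.
2. the fork handle is over on the other side (beyond 0.55 rad) (value of joint changeover above 0.55 rad), for 0.2 s.
At the end, for the whole second after the job is handed in: The fork handle rests on the other side, at more than +0.55 rad (within about 11 degrees of its stop) and still; the short switch's tip is within 10 mm of where it was and the red button is not pressed (less than 4 mm) (value of joint changeover above 0.55 rad and velocity of joint changeover between -0.05 and 0.05 rad/s and distance of isolator_tip from where it was at the start of the episode below 0.01 m and value of joint test_button below 0.004 m); the robot touches nothing.
It fails at once if the short single-stem switch is moved (its tip by more than 10 mm) (distance of isolator_tip from where it was at the start of the episode above 0.01 m).
It fails at once if the red button is pressed (4 mm or more) (value of joint test_button above 0.004 m).
It also fails if it takes over 40 s, if anything falls off the work surface, if the arm or the gripper's body presses on something with over 40 N, if the wrist force passes 120 N, or if a joint passes its speed limit or range.

## Working session

There is one attempt and no reset: what is moved stays moved. The work goes in short steps, Python scripts to look and compute and a tool call to move; the robot and the scene stay as the last step left them, time stands still between calls to the robot, and variables do not carry over. Pictures are saved under pics/ and viewed, about 8 in all and at most 12, crops included, and the job is handed in when it is done.

Besides the shell and the picture viewer there is one more tool, called after "Call:" by a JSON object that holds its "fn" and its "kwargs". apply_moves: Moves the arm, as the interface text tells. Shift numbers are shares of 0.04 m and turn numbers shares of 0.08 rad, none past 1 either way. Its arguments: {"type":"object","properties":{"motion":{"type":"array","items":{"type":"object","properties":{"claw":{"type":"number"},"x":{"type":"number"},"y":{"type":"number"},"z":{"type":"number"},"rx":{"type":"number"},"ry":{"type":"number"},"rz":{"type":"number"}}}}},"required":["motion"]}

```bash
ls; mkdir -p pics; python3 - <<'E'
from workcell import *
import cv2,numpy as np
print(read_state())
for n in("scene","top"):
    s=snapshot(n);cv2.imwrite(f"pics/{n}0.png",s["color"][:,:,::-1]);print(n,s["fx"],s["fy"],s["cx"],s["cy"],np.round(s["world_from_camera"],4).tolist())
E
```

```text
pics
{'time': 0.0, 'qpos': array([-9.17891899e-01,  3.59389972e-01,  1.10826156e-02, -3.54741920e-04,
       -1.22408846e+00, -2.88094091e-01]), 'dq': array([ 1.16232444e-03,  7.57558384e-05, -1.13710822e-03, -3.09345495e-04,
        7.70257245e-04, -2.98147029e-04]), 'effort': array([-1.31693057e-03, -5.83322239e+01,  2.93417054e+01,  6.93664491e+00,
       -5.84010413e-03, -3.06428103e-05]), 'tcp_pos': array([ 0.24063132, -0.63015123,  0.23037119]), 'ee_rot': array([-1.78098131e+00, -2.58627217e+00, -1.27574424e-03]), 'ft_force': array([-0.39114402,  0.29336578, -0.55319863]), 'torque': array([ 0.00648792,  0.03177272, -0.00213762]), 'width': 0.0856739446235762}
scene 438.8838451493061 438.8838451493061 322.1102651803928 239.34136344589692 [[0.2142, 0.8502, -0.4809, 0.8304], [0.9768, -0.1904, 0.0984, -0.0531], [-0.0079, -0.4908, -0.8713, 0.6798], [0.0, 0.0, 0.0, 1.0]]
top 507.3390133197132 507.3390133197132 322.57000526410235 238.4250808828716 [[-0.0123, -0.9939, 0.1091, 0.3772], [-0.9998, 0.0138, 0.0127, 0.0021], [-0.0142, -0.109, -0.9939, 1.07], [0.0, 0.0, 0.0, 1.0]]
```

View pics/scene0.png

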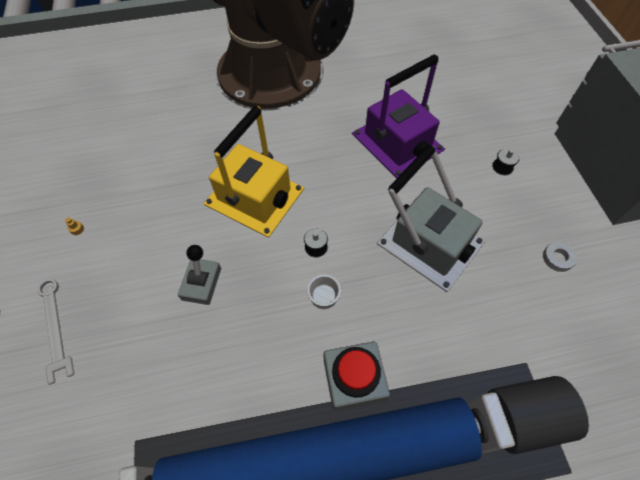

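View pics/top0.png

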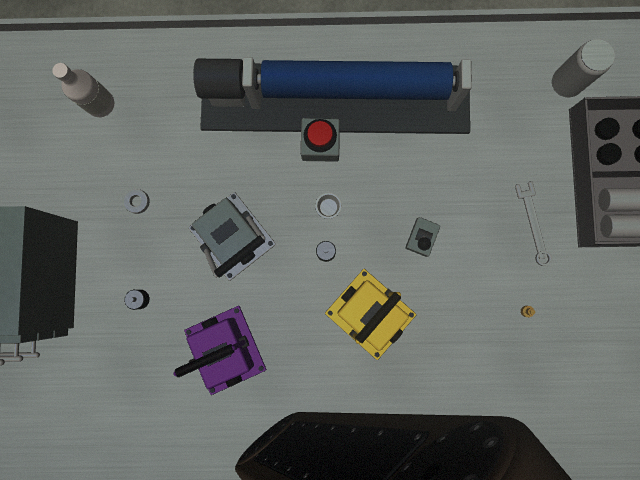

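Fork-handle candidates in the top view are purple (225,350), yellow (370,313) and grey (232,236). Grey with steel arms and a black bar fits the description. The single-stem isolator is at (423,237) and the red button at (320,135). I'll confirm with one enlarged crop.

```bash
python3 - <<'E'
import cv2,numpy as np
a=cv2.imread("pics/top0.png")[180:290,175:285];b=cv2.imread("pics/scene0.png")[135:295,370:490]
A=cv2.resize(a,(440,440),interpolation=cv2.INTER_CUBIC);B=cv2.resize(b,(330,440),interpolation=cv2.INTER_CUBIC)
cv2.imwrite("pics/crop1.png",np.hstack([A,B]))
E
```

```text
(no output)
```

View pics/crop1.png

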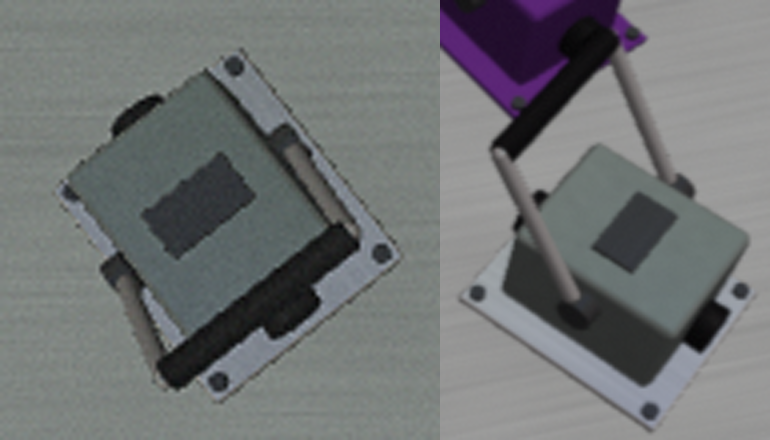

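The crop shows a grey housing with steel arms and a black bar leaning to the lower right, so box +y points up-left in the top view. Next I'll fit its pose from both views.

```bash
cat > fit.py <<'E'
import numpy as np
from scipy.optimize import least_squares
T={'top':(507.339,322.57,238.425,np.array([[-0.0123,-0.9939,0.1091,0.3772],[-0.9998,0.0138,0.0127,0.0021],[-0.0142,-0.109,-0.9939,1.07],[0,0,0,1]])),
'scene':(438.884,322.11,239.34,np.array([[0.2142,0.8502,-0.4809,0.8304],[0.9768,-0.1904,0.0984,-0.0531],[-0.0079,-0.4908,-0.8713,0.6798],[0,0,0,1]]))}
def proj(n,P):
    f,cx,cy,M=T[n];p=(P-M[:3,3])@M[:3,:3];return np.c_[f*p[:,0]/p[:,2]+cx,f*p[:,1]/p[:,2]+cy]
# holes order (sx,sy): ++, +-, --, -+ ; bar ends +x, -x
obs={'top':np.array([[233,66],[382,253],[218,382],[72,190],[345,237],[172,372]])/4+[175,180],
'scene':np.array([[np.nan]*2,[np.nan]*2,[np.nan]*2,[np.nan]*2,[163,40],[68,145]])/2.75+[370,135]}
sc=np.array([[38,293],[301,291],[210,411]])/2.75+[370,135]
# scene view: image down=+x world, right=+y world ; corners left=-- , right=++? assigned below
obs['scene'][0]=np.nan
def model(q):
    x,y,a,th,ins,L=q;c,s=np.cos(a),np.sin(a)
    u,v=.0625-ins,.0725-ins
    by,bz=.115*np.sin(th),.06+.115*np.cos(th)
    P=np.array([[u,v,.006],[u,-v,.006],[-u,-v,.006],[-u,v,.006],[L,by,bz],[-L,by,bz]])
    return np.c_[c*P[:,0]-s*P[:,1]+x,s*P[:,0]+c*P[:,1]+y,P[:,2]]
if __name__=="__main__":
    def res(q):
        r=np.concatenate([(proj(n,model(q))-obs[n]).ravel() for n in T]);return r[~np.isnan(r)]
    s=least_squares(res,[.42,.18,-.92,-.7,.008,.05],loss='soft_l1')
    q=s.x;print(np.round(q,4),np.abs(res(q)).max().round(2),res(q).round(1))
    print(np.round(model(q),3));print(proj('scene',model(q)).round(0)[:4],sc.round(0))
    P=model(q)[4:].mean(0);print("bar",P,np.hypot(*P[:2]))
    for th in(0,.75):
        z=q.copy();z[3]=th;B=model(z)[4:].mean(0);print(th,B,np.hypot(*B[:2]))
    R=read=None
    from workcell import read_state
    from scipy.spatial.transform import Rotation as Ro
    st=read_state();print(Ro.from_rotvec(st['ee_rot']).as_matrix().round(3))
E
python3 fit.py
```

```text
[ 0.5029  0.2085 -0.9109 -0.7627  0.0082  0.0206] 31.41 [  0.2  -0.1  -0.1  -0.    0.1  -0.1  -0.1   0.4  -9.   14.4  16.5  -5.4
 -31.4  27.4  18.3 -27.2]
[[0.587 0.205 0.006]
 [0.485 0.126 0.006]
 [0.419 0.212 0.006]
 [0.52  0.291 0.006]
 [0.453 0.143 0.143]
 [0.428 0.176 0.143]]
[[446. 284.]
 [383. 241.]
 [417. 202.]
 [479. 240.]] [[384. 242.]
 [479. 241.]
 [446. 284.]]
bar [0.44015029 0.15975208 0.14314261] 0.4682445942419835
0 [0.5029222  0.20845518 0.175     ] 0.5444118870227712
0.75 [0.56485539 0.25650755 0.14414422] 0.6203690342288397
[[-0.357  0.934 -0.001]
 [ 0.934  0.357  0.001]
 [ 0.001 -0.    -1.   ]]
```

```bash
sed -i 's/\[163,40\],\[68,145\]/[68,145],[163,40]/' fit.py; python3 fit.py
```

```text
[ 0.5028  0.2085 -0.9112 -0.6462  0.0082  0.0482] 1.22 [ 0.2 -0.1 -0.1  0.1  0.  -0.  -0.1  0.4 -1.2  0.3  0.1 -0.5 -1.1  0.6
  0.2 -0.1]
[[0.587 0.205 0.006]
 [0.485 0.126 0.006]
 [0.419 0.212 0.006]
 [0.52  0.291 0.006]
 [0.478 0.128 0.152]
 [0.419 0.204 0.152]]
[[446. 284.]
 [383. 241.]
 [417. 202.]
 [479. 240.]] [[384. 242.]
 [479. 241.]
 [446. 284.]]
bar [0.44803124 0.16602878 0.15181171] 0.4778049237751682
0 [0.50275517 0.20846581 0.175     ] 0.5442616552764513
0.75 [0.56470034 0.25650273 0.14414422] 0.6202258639966589
[[-0.357  0.934 -0.001]
 [ 0.934  0.357  0.001]
 [ 0.001 -0.    -1.   ]]
```

```bash
cat > plan.py <<'E'
# usage: plan.py x y z heading_deg n [maxshift]
import sys,numpy as np
from scipy.spatial.transform import Rotation as Ro
from workcell import read_state
x,y,z,h,n=map(float,sys.argv[1:6]);mx=float(sys.argv[6]) if len(sys.argv)>6 else 1
st=read_state();p=st['tcp_pos'].copy();R=Ro.from_rotvec(st['ee_rot'])
G=Ro.from_euler('z',h,degrees=True)*Ro.from_euler('x',180,degrees=True)
for _ in range(int(n)):
    d=np.array([x,y,z])-p;L=np.linalg.norm(d);s=R.inv().apply(d)*min(1,.04*mx/max(L,1e-9))
    w=(R.inv()*G).as_rotvec();w*=min(1,.08/max(np.linalg.norm(w),1e-9))
    a,b=np.round(s/.04,2),np.round(w/.08,2);print(dict(zip(("x","y","z","rx","ry","rz"),[*a.tolist(),*b.tolist()])))
    p=p+R.apply(a*.04);R=R*Ro.from_rotvec(b*.08)
print(st['time'],st['tcp_pos'],Ro.from_rotvec(st['ee_rot']).as_matrix()[:,0].round(3),st['qpos'].round(2),st['ft_force'].round(1),st['width'],'end',p.round(3))
E
python3 plan.py .46 -.25 .24 217.8 13
```

```text
{'x': 0.63, 'y': 0.78, 'z': -0.02, 'rx': 0.0, 'ry': -0.0, 'rz': -1.0}
{'x': 0.57, 'y': 0.82, 'z': -0.02, 'rx': 0.0, 'ry': -0.0, 'rz': -1.0}
{'x': 0.5, 'y': 0.87, 'z': -0.02, 'rx': 0.0, 'ry': -0.0, 'rz': -1.0}
{'x': 0.43, 'y': 0.9, 'z': -0.02, 'rx': 0.0, 'ry': -0.0, 'rz': -1.0}
{'x': 0.35, 'y': 0.93, 'z': -0.02, 'rx': 0.0, 'ry': -0.0, 'rz': -1.0}
{'x': 0.28, 'y': 0.96, 'z': -0.02, 'rx': 0.0, 'ry': -0.0, 'rz': -1.0}
{'x': 0.2, 'y': 0.98, 'z': -0.02, 'rx': 0.0, 'ry': -0.0, 'rz': -1.0}
{'x': 0.12, 'y': 0.99, 'z': -0.02, 'rx': 0.0, 'ry': -0.0, 'rz': -1.0}
{'x': 0.04, 'y': 1.0, 'z': -0.02, 'rx': 0.0, 'ry': -0.0, 'rz': -1.0}
{'x': -0.03, 'y': 1.0, 'z': -0.02, 'rx': 0.0, 'ry': -0.0, 'rz': -1.0}
{'x': -0.12, 'y': 0.97, 'z': -0.03, 'rx': 0.0, 'ry': -0.0, 'rz': -1.0}
{'x': 0.0, 'y': 0.0, 'z': 0.0, 'rx': 0.0, 'ry': -0.0, 'rz': -1.0}
{'x': 0.0, 'y': 0.0, 'z': 0.0, 'rx': 0.0, 'ry': -0.0, 'rz': -1.0}
0.1 [ 0.24064966 -0.63017957  0.23047724] [-0.357  0.934  0.001] [-0.92  0.36  0.01 -0.   -1.22 -0.29] [-0.1  0.1  0.6] 0.08547705328165196 end [ 0.46 -0.25  0.24]
```

Call:
{"fn": "apply_moves", "kwargs": {"motion": [{"x": 0.63,"y": 0.78,"z": -0.02,"rz": -1,"claw": 0.5},{"x": 0.57,"y": 0.82,"z": -0.02,"rz": -1,"claw": 0.5},{"x": 0.5,"y": 0.86,"z": -0.02,"rz": -1,"claw": 0.5},{"x": 0.43,"y": 0.9,"z": -0.02,"rz": -1,"claw": 0.5},{"x": 0.35,"y": 0.93,"z": -0.02,"rz": -1,"claw": 0.5}]}}

```text
invalid input at $.motion[0]: expected keys claw, x, y, z, rx, ry, rz
```

Call:
{"fn": "apply_moves", "kwargs": {"motion": [{"x": 0.28,"y": 0.95,"z": -0.02,"rz": -1,"claw": 0.5},{"x": 0.2,"y": 0.97,"z": -0.02,"rz": -1,"claw": 0.5},{"x": 0.12,"y": 0.98,"z": -0.02,"rz": -1,"claw": 0.5},{"x": 0.04,"y": 0.99,"z": -0.02,"rz": -1,"claw": 0.5},{"x": -0.03,"y": 0.99,"z": -0.02,"rz": -1,"claw": 0.5}]}}

```text
invalid input at $.motion[0]: expected keys claw, x, y, z, rx, ry, rz
```

```bash
python3 plan.py .448 .166 .235 217.8 16
```

```text
{'x': 0.81, 'y': 0.58, 'z': -0.0, 'rx': 0.0, 'ry': -0.0, 'rz': -1.0}
{'x': 0.77, 'y': 0.64, 'z': -0.0, 'rx': 0.0, 'ry': -0.0, 'rz': -1.0}
{'x': 0.71, 'y': 0.7, 'z': -0.0, 'rx': 0.0, 'ry': -0.0, 'rz': -1.0}
{'x': 0.65, 'y': 0.76, 'z': -0.01, 'rx': 0.0, 'ry': -0.0, 'rz': -1.0}
{'x': 0.59, 'y': 0.81, 'z': -0.0, 'rx': 0.0, 'ry': -0.0, 'rz': -1.0}
{'x': 0.52, 'y': 0.85, 'z': -0.01, 'rx': 0.0, 'ry': -0.0, 'rz': -1.0}
{'x': 0.45, 'y': 0.89, 'z': -0.0, 'rx': 0.0, 'ry': -0.0, 'rz': -1.0}
{'x': 0.38, 'y': 0.92, 'z': -0.01, 'rx': 0.0, 'ry': -0.0, 'rz': -1.0}
{'x': 0.31, 'y': 0.95, 'z': -0.0, 'rx': 0.0, 'ry': -0.0, 'rz': -1.0}
{'x': 0.23, 'y': 0.97, 'z': -0.01, 'rx': 0.0, 'ry': -0.0, 'rz': -1.0}
{'x': 0.15, 'y': 0.99, 'z': -0.0, 'rx': 0.0, 'ry': -0.0, 'rz': -1.0}
{'x': 0.07, 'y': 1.0, 'z': -0.01, 'rx': 0.0, 'ry': -0.0, 'rz': -1.0}
{'x': -0.01, 'y': 1.0, 'z': -0.0, 'rx': 0.0, 'ry': -0.0, 'rz': -1.0}
{'x': -0.09, 'y': 1.0, 'z': -0.01, 'rx': 0.0, 'ry': -0.0, 'rz': -1.0}
{'x': -0.17, 'y': 0.99, 'z': -0.0, 'rx': 0.0, 'ry': -0.0, 'rz': -1.0}
{'x': -0.25, 'y': 0.97, 'z': -0.01, 'rx': 0.0, 'ry': -0.0, 'rz': -1.0}
0.1 [ 0.24064966 -0.63017957  0.23047724] [-0.357  0.934  0.001] [-0.92  0.36  0.01 -0.   -1.22 -0.29] [-0.1  0.1  0.6] 0.08547705328165196 end [ 0.402 -0.011  0.234]
```

All seven keys are required, so I'll resend with them.

Call:
{"fn": "apply_moves", "kwargs": {"motion": [{"x": 0.63,"y": 0.78,"z": -0.02,"rx": 0,"ry": 0,"rz": -1,"claw": 0.5},{"x": 0.57,"y": 0.82,"z": -0.02,"rx": 0,"ry": 0,"rz": -1,"claw": 0.5},{"x": 0.5,"y": 0.86,"z": -0.02,"rx": 0,"ry": 0,"rz": -1,"claw": 0.5},{"x": 0.43,"y": 0.9,"z": -0.02,"rx": 0,"ry": 0,"rz": -1,"claw": 0.5},{"x": 0.35,"y": 0.93,"z": -0.02,"rx": 0,"ry": 0,"rz": -1,"claw": 0.5}]}}

```text
time: 0.52
tcp_pos: [0.3375, -0.4559, 0.229]
ee_rot: [-1.224, -2.883, -0.005]
ft_force: [0.8, 0.1, 0.8]
width: 0.0426
```

```bash
python3 plan.py .46 -.25 .24 217.8 10
```

```text
{'x': 0.26, 'y': 0.96, 'z': -0.04, 'rx': 0.0, 'ry': -0.01, 'rz': -1.0}
{'x': 0.19, 'y': 0.98, 'z': -0.04, 'rx': 0.0, 'ry': -0.01, 'rz': -1.0}
{'x': 0.11, 'y': 0.99, 'z': -0.05, 'rx': 0.0, 'ry': -0.0, 'rz': -1.0}
{'x': 0.02, 'y': 1.0, 'z': -0.04, 'rx': 0.01, 'ry': -0.0, 'rz': -1.0}
{'x': -0.05, 'y': 1.0, 'z': -0.05, 'rx': 0.0, 'ry': -0.01, 'rz': -1.0}
{'x': -0.14, 'y': 0.99, 'z': -0.05, 'rx': 0.01, 'ry': -0.0, 'rz': -1.0}
{'x': 0.0, 'y': -0.0, 'z': 0.0, 'rx': 0.0, 'ry': -0.01, 'rz': -1.0}
{'x': 0.0, 'y': -0.0, 'z': 0.0, 'rx': 0.01, 'ry': -0.0, 'rz': -1.0}
{'x': 0.0, 'y': 0.0, 'z': 0.0, 'rx': 0.0, 'ry': -0.01, 'rz': -1.0}
{'x': 0.0, 'y': 0.0, 'z': 0.0, 'rx': 0.01, 'ry': -0.0, 'rz': -1.0}
0.5167 [ 0.33752379 -0.45586927  0.22899358] [-0.695  0.719  0.01 ] [-0.59  0.19 -0.23 -0.   -1.17 -0.21] [0.8 0.1 0.8] 0.04259980187354278 end [ 0.46 -0.25  0.24]
```

Tracking is exact.

Call:
{"fn": "apply_moves", "kwargs": {"motion": [{"x": 0.26,"y": 0.96,"z": -0.05,"rx": 0,"ry": 0,"rz": -1,"claw": 0.5},{"x": 0.19,"y": 0.97,"z": -0.05,"rx": 0,"ry": 0,"rz": -1,"claw": 0.5},{"x": 0.11,"y": 0.98,"z": -0.05,"rx": 0,"ry": 0,"rz": -1,"claw": 0.5},{"x": 0.02,"y": 1,"z": -0.05,"rx": 0,"ry": 0,"rz": -1,"claw": 0.5},{"x": -0.05,"y": 1,"z": -0.05,"rx": 0,"ry": 0,"rz": -1,"claw": 0.5}]}}

```text
time: 0.93
tcp_pos: [0.4388, -0.2749, 0.2383]
ee_rot: [-0.597, -3.074, -0.01]
ft_force: [1.6, -0.4, -0.5]
width: 0.0426
```

```bash
python3 plan.py .448 .166 .24 217.8 14
```

```text
{'x': 0.35, 'y': 0.93, 'z': 0.0, 'rx': 0.01, 'ry': -0.01, 'rz': -1.0}
{'x': 0.28, 'y': 0.96, 'z': 0.0, 'rx': 0.01, 'ry': -0.01, 'rz': -1.0}
{'x': 0.2, 'y': 0.98, 'z': 0.0, 'rx': 0.01, 'ry': -0.01, 'rz': -1.0}
{'x': 0.12, 'y': 0.99, 'z': 0.0, 'rx': 0.01, 'ry': -0.01, 'rz': -1.0}
{'x': 0.04, 'y': 1.0, 'z': 0.0, 'rx': 0.01, 'ry': -0.01, 'rz': -1.0}
{'x': -0.04, 'y': 1.0, 'z': 0.0, 'rx': 0.01, 'ry': -0.01, 'rz': -1.0}
{'x': -0.11, 'y': 0.99, 'z': 0.0, 'rx': 0.01, 'ry': -0.01, 'rz': -1.0}
{'x': -0.19, 'y': 0.98, 'z': 0.0, 'rx': 0.01, 'ry': -0.01, 'rz': -1.0}
{'x': -0.27, 'y': 0.96, 'z': 0.0, 'rx': 0.01, 'ry': -0.01, 'rz': -1.0}
{'x': -0.35, 'y': 0.94, 'z': 0.0, 'rx': 0.01, 'ry': -0.0, 'rz': -1.0}
{'x': -0.43, 'y': 0.9, 'z': 0.0, 'rx': 0.01, 'ry': -0.01, 'rz': -1.0}
{'x': -0.02, 'y': 0.04, 'z': 0.0, 'rx': 0.0, 'ry': -0.0, 'rz': -1.0}
{'x': 0.0, 'y': -0.0, 'z': 0.0, 'rx': 0.01, 'ry': -0.01, 'rz': -1.0}
{'x': 0.0, 'y': -0.0, 'z': 0.0, 'rx': -0.0, 'ry': 0.0, 'rz': -0.04}
0.9333 [ 0.43883931 -0.27487303  0.23831759] [-0.927  0.374  0.012] [-0.19  0.1  -0.31 -0.01 -1.17 -0.2 ] [ 1.6 -0.4 -0.5] 0.04259823276046991 end [0.448 0.166 0.24 ]
```

Call:
{"fn": "apply_moves", "kwargs": {"motion": [{"x": 0.35,"y": 0.93,"z": 0,"rx": 0.03,"ry": -0.03,"rz": -0.99,"claw": 0.5},{"x": 0.28,"y": 0.95,"z": 0,"rx": 0.03,"ry": -0.03,"rz": -0.99,"claw": 0.5},{"x": 0.2,"y": 0.97,"z": 0,"rx": 0.03,"ry": -0.03,"rz": -0.99,"claw": 0.5},{"x": 0.12,"y": 0.98,"z": 0,"rx": 0.02,"ry": -0.02,"rz": -0.99,"claw": 0.5},{"x": 0.04,"y": 0.99,"z": 0,"rx": 0.02,"ry": -0.02,"rz": -0.99,"claw": 0.5}]}}

```text
time: 1.35
tcp_pos: [0.4433, -0.0678, 0.2376]
ee_rot: [0.052, -3.139, 0.006]
ft_force: [0.7, 1.2, -1.0]
width: 0.0425
```

Call:
{"fn": "apply_moves", "kwargs": {"motion": [{"x": -0.04,"y": 0.99,"z": 0,"rx": 0.01,"ry": -0.01,"rz": -0.99,"claw": 0.5},{"x": -0.11,"y": 0.99,"z": 0,"rx": 0.01,"ry": -0.01,"rz": -0.99,"claw": 0.5},{"x": -0.19,"y": 0.98,"z": 0,"rx": 0.01,"ry": -0.01,"rz": -0.99,"claw": 0.5},{"x": -0.27,"y": 0.96,"z": 0,"rx": 0.01,"ry": -0.01,"rz": -0.99,"claw": 0.5},{"x": -0.35,"y": 0.93,"z": 0,"rx": 0.01,"ry": -0.01,"rz": -0.99,"claw": 0.5}]}}

```text
time: 1.77
tcp_pos: [0.4385, 0.1405, 0.237]
ee_rot: [-0.701, 3.059, -0.01]
ft_force: [1.9, -0.2, 0.2]
width: 0.0426
```

```bash
python3 plan.py .448 .166 .235 217.8 5
```

```text
{'x': -0.49, 'y': 0.47, 'z': 0.05, 'rx': -0.03, 'ry': 0.0, 'rz': -1.0}
{'x': -0.0, 'y': 0.0, 'z': -0.0, 'rx': -0.04, 'ry': 0.01, 'rz': -1.0}
{'x': -0.0, 'y': 0.0, 'z': -0.0, 'rx': -0.02, 'ry': 0.0, 'rz': -0.62}
{'x': -0.0, 'y': 0.0, 'z': -0.0, 'rx': -0.0, 'ry': 0.0, 'rz': 0.0}
{'x': -0.0, 'y': 0.0, 'z': -0.0, 'rx': -0.0, 'ry': 0.0, 'rz': 0.0}
1.7667 [0.4385294  0.14045758 0.23701142] [-0.9   -0.435 -0.002] [ 0.75 -0.01 -0.43  0.01 -1.15 -0.3 ] [ 1.9 -0.2  0.2] 0.04256093866614315 end [0.448 0.166 0.235]
```

Call:
{"fn": "apply_moves", "kwargs": {"motion": [{"x": -0.49,"y": 0.47,"z": 0.05,"rx": -0.03,"ry": 0,"rz": -0.99,"claw": 0.5},{"x": 0,"y": 0,"z": 0,"rx": -0.04,"ry": 0,"rz": -0.99,"claw": 0.5},{"x": 0,"y": 0,"z": 0,"rx": -0.02,"ry": 0,"rz": -0.62,"claw": 0.5},{"x": 0,"y": 0,"z": 0,"rx": 0,"ry": 0,"rz": 0,"claw": 0.5}]}}

```text
time: 2.1
tcp_pos: [0.4467, 0.1757, 0.2338]
ee_rot: [-1.053, 2.96, 0.001]
ft_force: [0.0, -0.0, -0.6]
width: 0.0432
```

```bash
python3 plan.py .448 .166 .13 217.8 5; python3 - <<'E'
from workcell import *
import cv2,numpy as np
w=snapshot("wrist");s=snapshot("scene")
cv2.imwrite("pics/close1.png",np.hstack([cv2.resize(w["color"],(400,300)),cv2.resize(s["color"][40:340,240:640],(400,300))])[:,:,::-1])
E
```

```text
{'x': 0.05, 'y': -0.08, 'z': 1.0, 'rx': 0.01, 'ry': 0.0, 'rz': 0.3}
{'x': 0.05, 'y': -0.08, 'z': 1.0, 'rx': -0.0, 'ry': 0.0, 'rz': -0.0}
{'x': 0.03, 'y': -0.05, 'z': 0.59, 'rx': -0.0, 'ry': 0.0, 'rz': -0.0}
{'x': -0.0, 'y': -0.0, 'z': 0.0, 'rx': -0.0, 'ry': 0.0, 'rz': -0.0}
{'x': -0.0, 'y': -0.0, 'z': 0.0, 'rx': -0.0, 'ry': 0.0, 'rz': -0.0}
2.1 [0.44669124 0.17568168 0.2337961 ] [-0.775 -0.631 -0.   ] [ 0.79  0.03 -0.4  -0.   -1.14 -0.1 ] [ 0.  -0.  -0.6] 0.04316288431914889 end [0.448 0.166 0.13 ]
```

View pics/close1.png

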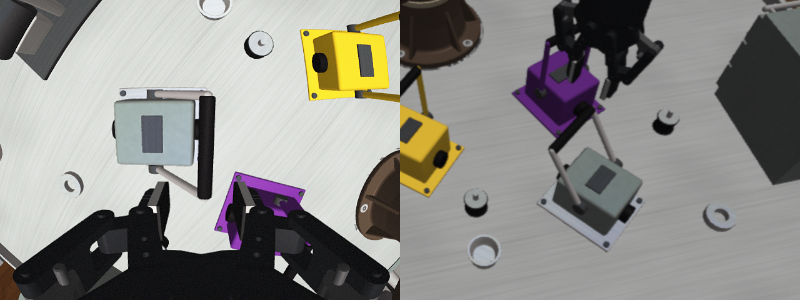

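Left half (wrist): the bar is at x≈206, between fingers at 160 and 240, but ahead of the fingertips. Right half (scene): the gripper looks left of and behind the bar. Before descending I'll check by projecting the model into the wrist view.

```bash
python3 - <<'E'
from workcell import *
import numpy as np
from scipy.spatial.transform import Rotation as Ro
from fit import model,proj
st=read_state();w=snapshot("wrist");M=w["T_tool_cam"];print(M.round(3).tolist(),w["fx"],w["cx"],w["cy"])
P=model([.5028,.2085,-.9112,-.6462,.0082,.0482])
R=Ro.from_rotvec(st['ee_rot']).as_matrix()
for n,q in [("P",P),("tcp",st['tcp_pos'][None])]:
    c=((q-st['tcp_pos'])@R-M[:3,3])@M[:3,:3]
    r=np.hypot(c[:,0],c[:,1]);t=np.arctan2(r,c[:,2])*w["fx"]
    print(n,np.c_[w["cx"]+t*c[:,0]/r,w["cy"]+t*c[:,1]/r].round(0).tolist(),proj("scene",q).round(0).tolist())
E
```

```text
[[1.0, 0.0, -0.001, -0.001], [-0.0, 0.964, 0.267, -0.069], [0.001, -0.267, 0.964, -0.144], [0.0, 0.0, 0.0, 1.0]] 371.64829954431775 321.5868449034415 244.63711169815213
P [[198.0, 152.0], [323.0, 151.0], [321.0, 256.0], [203.0, 253.0], [332.0, 165.0], [329.0, 311.0]] [[446.0, 284.0], [383.0, 241.0], [417.0, 202.0], [479.0, 240.0], [394.0, 188.0], [430.0, 149.0]]
tcp [[324.0, 310.0]] [[428.0, 128.0]]
```

The prediction agrees with the wrist view (bar ends at 330,160 and 330,313). Descending.

Call:
{"fn": "apply_moves", "kwargs": {"motion": [{"x": 0.13,"y": -0.21,"z": 0.2,"rx": 0,"ry": 0,"rz": 0.3,"claw": 0.5},{"x": 0,"y": 0,"z": 0.8,"rx": 0,"ry": 0,"rz": 0,"claw": 0.5},{"x": 0,"y": 0,"z": 0.8,"rx": 0,"ry": 0,"rz": 0,"claw": 0.5},{"x": 0,"y": 0,"z": 0.6,"rx": 0,"ry": 0,"rz": 0,"claw": 0.5},{"x": 0,"y": 0,"z": 0.2,"rx": 0,"ry": 0,"rz": 0,"claw": 0.5}]}}

```text
time: 2.67
tcp_pos: [0.4502, 0.1615, 0.1295]
ee_rot: [-0.982, 2.974, 0.006]
ft_force: [-1.1, 0.4, -0.4]
width: 0.0426
```

```bash
python3 plan.py .5028 .2085 .152 217.8 8 .3; python3 - <<'E'
from workcell import *
import cv2,numpy as np
w=snapshot("wrist");s=snapshot("scene")
cv2.imwrite("pics/close2.png",np.hstack([cv2.resize(w["color"],(400,300)),cv2.resize(s["color"][60:260,300:567],(400,300))])[:,:,::-1])
E
```

```text
{'x': -0.29, 'y': 0.03, 'z': -0.09, 'rx': 0.01, 'ry': 0.13, 'rz': -0.28}
{'x': -0.29, 'y': 0.02, 'z': -0.09, 'rx': -0.0, 'ry': -0.0, 'rz': 0.0}
{'x': -0.28, 'y': 0.02, 'z': -0.09, 'rx': -0.0, 'ry': -0.0, 'rz': 0.0}
{'x': -0.28, 'y': 0.02, 'z': -0.09, 'rx': -0.0, 'ry': -0.0, 'rz': 0.0}
{'x': -0.28, 'y': 0.02, 'z': -0.09, 'rx': -0.0, 'ry': -0.0, 'rz': 0.0}
{'x': -0.28, 'y': 0.02, 'z': -0.09, 'rx': -0.0, 'ry': -0.0, 'rz': 0.0}
{'x': -0.06, 'y': -0.0, 'z': -0.02, 'rx': -0.0, 'ry': -0.0, 'rz': 0.0}
{'x': -0.0, 'y': -0.0, 'z': -0.0, 'rx': -0.0, 'ry': -0.0, 'rz': 0.0}
2.6667 [0.45015781 0.16148213 0.12945678] [-0.803 -0.595 -0.01 ] [ 0.76  0.12 -0.56  0.   -0.88 -0.12] [-1.1  0.4 -0.4] 0.04260249849353333 end [0.503 0.209 0.152]
```

View pics/close2.png

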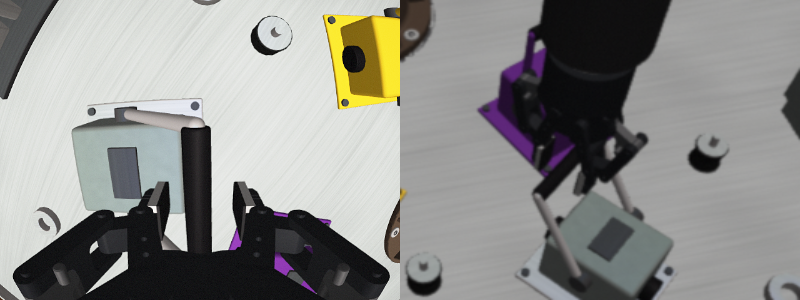

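The bar (x≈197) sits between the fingers (160 and 240). Now I'll bring it upright, aiming the TCP 13 mm past centre because the bar trails against the rear finger.

Call:
{"fn": "apply_moves", "kwargs": {"motion": [{"x": -0.3,"y": 0.02,"z": -0.09,"rx": 0,"ry": 0.12,"rz": -0.28,"claw": 0.5},{"x": -0.3,"y": 0.02,"z": -0.09,"rx": 0,"ry": 0,"rz": 0,"claw": 0.5},{"x": -0.3,"y": 0.02,"z": -0.09,"rx": 0,"ry": 0,"rz": 0,"claw": 0.5},{"x": -0.3,"y": 0.02,"z": -0.09,"rx": 0,"ry": 0,"rz": 0,"claw": 0.5},{"x": -0.3,"y": 0.02,"z": -0.07,"rx": 0,"ry": 0,"rz": 0,"claw": 0.5}]}}

```text
time: 3.18
tcp_pos: [0.4936, 0.1954, 0.1549]
ee_rot: [1.009, -2.967, 0.008]
ft_force: [-1.5, -3.2, -0.4]
width: 0.0427
```

```bash
python3 plan.py .513 .2165 .154 217.8 5 .25
```

```text
{'x': -0.25, 'y': 0.04, 'z': 0.01, 'rx': -0.03, 'ry': -0.11, 'rz': -0.05}
{'x': -0.25, 'y': 0.04, 'z': 0.01, 'rx': 0.0, 'ry': -0.0, 'rz': -0.0}
{'x': -0.21, 'y': 0.04, 'z': -0.0, 'rx': 0.0, 'ry': -0.0, 'rz': -0.0}
{'x': 0.0, 'y': 0.0, 'z': -0.0, 'rx': 0.0, 'ry': -0.0, 'rz': -0.0}
{'x': 0.0, 'y': 0.0, 'z': -0.0, 'rx': 0.0, 'ry': -0.0, 'rz': -0.0}
3.1833 [0.49364505 0.19539786 0.1548737 ] [-0.793 -0.61   0.009] [ 0.75  0.19 -0.41  0.   -0.98 -0.09] [-1.5 -3.2 -0.4] 0.042745444586439654 end [0.513 0.217 0.154]
```

Call:
{"fn": "apply_moves", "kwargs": {"motion": [{"x": -0.25,"y": 0.04,"z": 0,"rx": 0,"ry": -0.1,"rz": 0,"claw": 0.5},{"x": -0.25,"y": 0.04,"z": 0,"rx": 0,"ry": 0,"rz": 0,"claw": 0.5},{"x": -0.22,"y": 0.04,"z": 0,"rx": 0,"ry": 0,"rz": 0,"claw": 0.5},{"x": 0,"y": 0,"z": 0,"rx": 0,"ry": 0,"rz": 0,"claw": 0.5}]}}

```text
time: 3.52
tcp_pos: [0.5173, 0.2178, 0.1596]
ee_rot: [-1.006, 2.971, -0.004]
ft_force: [0.0, -0.5, -0.6]
width: 0.043
```

```bash
python3 plan.py .513 .2165 .154 217.8 2 .25;python3 - <<'E'
from workcell import *
import cv2,numpy as np
w=snapshot("wrist");s=snapshot("scene")
cv2.imwrite("pics/close3.png",np.hstack([cv2.resize(w["color"],(400,300)),cv2.resize(s["color"][60:260,300:567],(400,300))])[:,:,::-1])
E
```

```text
{'x': 0.11, 'y': 0.04, 'z': 0.14, 'rx': -0.05, 'ry': 0.05, 'rz': -0.09}
{'x': -0.0, 'y': -0.0, 'z': 0.0, 'rx': 0.0, 'ry': -0.0, 'rz': 0.0}
3.5167 [0.51726038 0.21781357 0.15962885] [-0.794 -0.607 -0.004] [ 0.75  0.23 -0.35  0.   -0.99 -0.1 ] [ 0.  -0.5 -0.6] 0.04299366021877022 end [0.513 0.216 0.154]
```

View pics/close3.png

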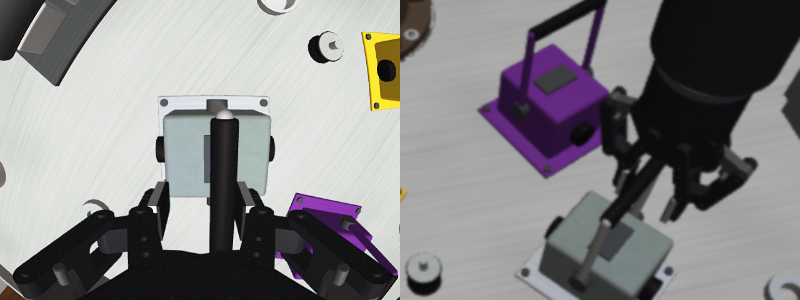

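The bar is at x≈224 in the wrist view, about 14 mm behind the TCP, which puts it at roughly +0.03 rad: upright. Holding for about 3.3 s.

Call:
{"fn": "apply_moves", "kwargs": {"motion": [{"x": 0,"y": 0,"z": 0,"rx": 0,"ry": 0,"rz": 0,"claw": 0.5},{"x": 0,"y": 0,"z": 0,"rx": 0,"ry": 0,"rz": 0,"claw": 0.5},{"x": 0,"y": 0,"z": 0,"rx": 0,"ry": 0,"rz": 0,"claw": 0.5},{"x": 0,"y": 0,"z": 0,"rx": 0,"ry": 0,"rz": 0,"claw": 0.5},{"x": 0,"y": 0,"z": 0,"rx": 0,"ry": 0,"rz": 0,"claw": 0.5}]}}

```text
time: 4.03
tcp_pos: [0.5163, 0.218, 0.1598]
ee_rot: [-1.006, 2.969, -0.001]
ft_force: [0.2, -0.0, 0.9]
width: 0.0426
```

Call:
{"fn": "apply_moves", "kwargs": {"motion": [{"x": 0,"y": 0,"z": 0,"rx": 0,"ry": 0,"rz": 0,"claw": 0.5},{"x": 0,"y": 0,"z": 0,"rx": 0,"ry": 0,"rz": 0,"claw": 0.5},{"x": 0,"y": 0,"z": 0,"rx": 0,"ry": 0,"rz": 0,"claw": 0.5},{"x": 0,"y": 0,"z": 0,"rx": 0,"ry": 0,"rz": 0,"claw": 0.5},{"x": 0,"y": 0,"z": 0,"rx": 0,"ry": 0,"rz": 0,"claw": 0.5}]}}

```text
time: 4.45
tcp_pos: [0.5161, 0.218, 0.1599]
ee_rot: [-1.006, 2.969, -0.0]
ft_force: [0.8, 0.7, -0.3]
width: 0.0428
```

Call:
{"fn": "apply_moves", "kwargs": {"motion": [{"x": 0,"y": 0,"z": 0,"rx": 0,"ry": 0,"rz": 0,"claw": 0.5},{"x": 0,"y": 0,"z": 0,"rx": 0,"ry": 0,"rz": 0,"claw": 0.5},{"x": 0,"y": 0,"z": 0,"rx": 0,"ry": 0,"rz": 0,"claw": 0.5},{"x": 0,"y": 0,"z": 0,"rx": 0,"ry": 0,"rz": 0,"claw": 0.5},{"x": 0,"y": 0,"z": 0,"rx": 0,"ry": 0,"rz": 0,"claw": 0.5}]}}

```text
time: 4.87
tcp_pos: [0.5162, 0.218, 0.1599]
ee_rot: [-1.006, 2.969, -0.001]
ft_force: [-0.6, 1.1, -0.1]
width: 0.0425
```

Call:
{"fn": "apply_moves", "kwargs": {"motion": [{"x": 0,"y": 0,"z": 0,"rx": 0,"ry": 0,"rz": 0,"claw": 0.5},{"x": 0,"y": 0,"z": 0,"rx": 0,"ry": 0,"rz": 0,"claw": 0.5},{"x": 0,"y": 0,"z": 0,"rx": 0,"ry": 0,"rz": 0,"claw": 0.5},{"x": 0,"y": 0,"z": 0,"rx": 0,"ry": 0,"rz": 0,"claw": 0.5},{"x": 0,"y": 0,"z": 0,"rx": 0,"ry": 0,"rz": 0,"claw": 0.5}]}}

```text
time: 5.28
tcp_pos: [0.5161, 0.218, 0.1598]
ee_rot: [-1.006, 2.969, -0.001]
ft_force: [-0.7, 0.1, 0.2]
width: 0.0427
```

Call:
{"fn": "apply_moves", "kwargs": {"motion": [{"x": 0,"y": 0,"z": 0,"rx": 0,"ry": 0,"rz": 0,"claw": 0.5},{"x": 0,"y": 0,"z": 0,"rx": 0,"ry": 0,"rz": 0,"claw": 0.5},{"x": 0,"y": 0,"z": 0,"rx": 0,"ry": 0,"rz": 0,"claw": 0.5},{"x": 0,"y": 0,"z": 0,"rx": 0,"ry": 0,"rz": 0,"claw": 0.5},{"x": 0,"y": 0,"z": 0,"rx": 0,"ry": 0,"rz": 0,"claw": 0.5}]}}

```text
time: 5.7
tcp_pos: [0.5162, 0.218, 0.1599]
ee_rot: [-1.006, 2.969, -0.001]
ft_force: [0.1, -0.2, 0.7]
width: 0.0427
```

Call:
{"fn": "apply_moves", "kwargs": {"motion": [{"x": 0,"y": 0,"z": 0,"rx": 0,"ry": 0,"rz": 0,"claw": 0.5},{"x": 0,"y": 0,"z": 0,"rx": 0,"ry": 0,"rz": 0,"claw": 0.5},{"x": 0,"y": 0,"z": 0,"rx": 0,"ry": 0,"rz": 0,"claw": 0.5},{"x": 0,"y": 0,"z": 0,"rx": 0,"ry": 0,"rz": 0,"claw": 0.5},{"x": 0,"y": 0,"z": 0,"rx": 0,"ry": 0,"rz": 0,"claw": 0.5}]}}

```text
time: 6.12
tcp_pos: [0.5162, 0.218, 0.1599]
ee_rot: [-1.006, 2.969, -0.001]
ft_force: [-0.0, -0.7, -0.0]
width: 0.0426
```

Call:
{"fn": "apply_moves", "kwargs": {"motion": [{"x": 0,"y": 0,"z": 0,"rx": 0,"ry": 0,"rz": 0,"claw": 0.5},{"x": 0,"y": 0,"z": 0,"rx": 0,"ry": 0,"rz": 0,"claw": 0.5},{"x": 0,"y": 0,"z": 0,"rx": 0,"ry": 0,"rz": 0,"claw": 0.5},{"x": 0,"y": 0,"z": 0,"rx": 0,"ry": 0,"rz": 0,"claw": 0.5},{"x": 0,"y": 0,"z": 0,"rx": 0,"ry": 0,"rz": 0,"claw": 0.5}]}}

```text
time: 6.53
tcp_pos: [0.5162, 0.218, 0.1599]
ee_rot: [-1.006, 2.969, -0.0]
ft_force: [0.2, 0.2, -0.3]
width: 0.0424
```

Call:
{"fn": "apply_moves", "kwargs": {"motion": [{"x": 0,"y": 0,"z": 0,"rx": 0,"ry": 0,"rz": 0,"claw": 0.5},{"x": 0,"y": 0,"z": 0,"rx": 0,"ry": 0,"rz": 0,"claw": 0.5},{"x": 0,"y": 0,"z": 0,"rx": 0,"ry": 0,"rz": 0,"claw": 0.5},{"x": 0,"y": 0,"z": 0,"rx": 0,"ry": 0,"rz": 0,"claw": 0.5},{"x": 0,"y": 0,"z": 0,"rx": 0,"ry": 0,"rz": 0,"claw": 0.5}]}}

```text
time: 6.95
tcp_pos: [0.5161, 0.218, 0.1598]
ee_rot: [-1.006, 2.969, -0.0]
ft_force: [0.2, 0.2, 0.0]
width: 0.0424
```

```bash
python3 plan.py .571 .2615 .128 217.8 8 .25;python3 - <<'E'
from workcell import *
import cv2
cv2.imwrite("pics/hold.png",cv2.resize(snapshot("wrist")["color"],(400,300))[:,:,::-1])
E
```

```text
{'x': -0.23, 'y': 0.0, 'z': 0.1, 'rx': -0.03, 'ry': 0.08, 'rz': -0.08}
{'x': -0.23, 'y': 0.0, 'z': 0.1, 'rx': -0.0, 'ry': 0.0, 'rz': 0.0}
{'x': -0.23, 'y': 0.0, 'z': 0.11, 'rx': -0.0, 'ry': 0.0, 'rz': 0.0}
{'x': -0.23, 'y': 0.0, 'z': 0.1, 'rx': -0.0, 'ry': 0.0, 'rz': 0.0}
{'x': -0.23, 'y': 0.01, 'z': 0.11, 'rx': -0.0, 'ry': 0.0, 'rz': 0.0}
{'x': -0.23, 'y': 0.0, 'z': 0.11, 'rx': -0.0, 'ry': 0.0, 'rz': 0.0}
{'x': -0.23, 'y': 0.01, 'z': 0.1, 'rx': -0.0, 'ry': 0.0, 'rz': 0.0}
{'x': -0.14, 'y': 0.0, 'z': 0.07, 'rx': -0.0, 'ry': 0.0, 'rz': 0.0}
6.95 [0.5161423  0.21798788 0.15984795] [-0.794 -0.608 -0.007] [ 0.75  0.23 -0.35  0.   -0.99 -0.1 ] [0.2 0.2 0. ] 0.04244075889589281 end [0.571 0.261 0.128]
```

View pics/hold.png

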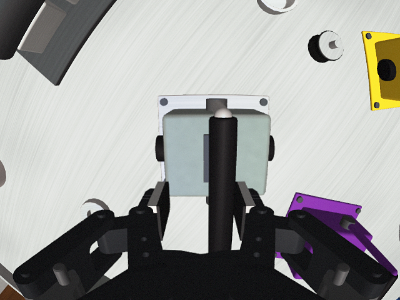

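The handle held still upright for about 3.4 s (bar still at x≈222). Now taking it over.

Call:
{"fn": "apply_moves", "kwargs": {"motion": [{"x": -0.24,"y": 0,"z": 0.06,"rx": 0,"ry": 0.08,"rz": -0.08,"claw": 0.5},{"x": -0.24,"y": 0,"z": 0.08,"rx": 0,"ry": 0,"rz": 0,"claw": 0.5},{"x": -0.24,"y": 0,"z": 0.1,"rx": 0,"ry": 0,"rz": 0,"claw": 0.5},{"x": -0.24,"y": 0,"z": 0.12,"rx": 0,"ry": 0,"rz": 0,"claw": 0.5},{"x": -0.24,"y": 0,"z": 0.14,"rx": 0,"ry": 0,"rz": 0,"claw": 0.5}]}}

```text
time: 7.42
tcp_pos: [0.5554, 0.2479, 0.1396]
ee_rot: [1.017, -2.972, 0.005]
ft_force: [-1.4, -1.7, 1.0]
width: 0.0428
```

```bash
python3 plan.py .572 .2625 .128 217.8 5 .2
```

```text
{'x': -0.18, 'y': 0.01, 'z': 0.09, 'rx': -0.03, 'ry': -0.02, 'rz': -0.0}
{'x': -0.18, 'y': 0.01, 'z': 0.09, 'rx': -0.0, 'ry': -0.0, 'rz': -0.0}
{'x': -0.17, 'y': 0.01, 'z': 0.1, 'rx': -0.0, 'ry': -0.0, 'rz': -0.0}
{'x': -0.02, 'y': 0.01, 'z': 0.01, 'rx': -0.0, 'ry': -0.0, 'rz': -0.0}
{'x': -0.0, 'y': -0.0, 'z': -0.0, 'rx': -0.0, 'ry': -0.0, 'rz': -0.0}
7.4167 [0.55541879 0.24785809 0.1395907 ] [-0.79  -0.613  0.002] [ 0.74  0.32 -0.26  0.   -0.99 -0.08] [-1.4 -1.7  1. ] 0.042839676293265704 end [0.572 0.263 0.128]
```

Call:
{"fn": "apply_moves", "kwargs": {"motion": [{"x": -0.18,"y": 0,"z": 0.1,"rx": 0,"ry": 0,"rz": 0,"claw": 0.5},{"x": -0.18,"y": 0,"z": 0.1,"rx": 0,"ry": 0,"rz": 0,"claw": 0.5},{"x": -0.18,"y": 0,"z": 0.1,"rx": 0,"ry": 0,"rz": 0,"claw": 0.5},{"x": -0.02,"y": 0,"z": 0,"rx": 0,"ry": 0,"rz": 0,"claw": 0.5}]}}

```text
time: 7.75
tcp_pos: [0.5755, 0.2635, 0.1221]
ee_rot: [1.015, -2.967, 0.007]
ft_force: [-1.0, -1.2, 1.3]
width: 0.0428
```

```bash
python3 plan.py .572 .2625 .128 217.8 2 .2;python3 - <<'E'
from workcell import *
import cv2
cv2.imwrite("pics/over.png",cv2.resize(snapshot("wrist")["color"],(400,300))[:,:,::-1])
E
```

```text
{'x': 0.08, 'y': 0.03, 'z': -0.15, 'rx': -0.03, 'ry': -0.09, 'rz': -0.01}
{'x': 0.0, 'y': 0.0, 'z': 0.0, 'rx': -0.0, 'ry': 0.0, 'rz': 0.0}
7.75 [0.57545925 0.26345626 0.12212538] [-0.79  -0.613  0.007] [ 0.74  0.38 -0.22  0.   -0.98 -0.08] [-1.  -1.2  1.3] 0.04278257070047338 end [0.572 0.262 0.128]
```

View pics/over.png

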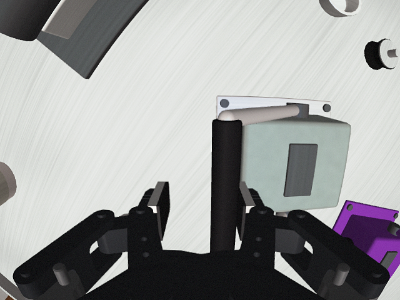

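The bar is over (about +0.74 rad by geometry). Next, back off 6 mm and lift clear.

Call:
{"fn": "apply_moves", "kwargs": {"motion": [{"x": 0.2,"y": 0,"z": -0.1,"rx": 0,"ry": 0,"rz": 0,"claw": 0.5},{"x": 0.05,"y": 0,"z": -0.5,"rx": 0,"ry": 0,"rz": 0,"claw": 0.5},{"x": 0,"y": 0,"z": -0.8,"rx": 0,"ry": 0,"rz": 0,"claw": 0.5},{"x": 0,"y": 0,"z": -0.8,"rx": 0,"ry": 0,"rz": 0,"claw": 0.5},{"x": 0,"y": 0,"z": -0.8,"rx": 0,"ry": 0,"rz": 0,"claw": 0.5}]}}

```text
time: 8.22
tcp_pos: [0.5632, 0.2549, 0.2398]
ee_rot: [1.01, -2.958, 0.011]
ft_force: [0.5, 1.3, -0.2]
width: 0.043
```

Call:
{"fn": "apply_moves", "kwargs": {"motion": [{"x": 0,"y": 0,"z": -0.5,"rx": 0,"ry": 0,"rz": 0,"claw": 0.5},{"x": 0,"y": 0,"z": 0,"rx": 0,"ry": 0,"rz": 0,"claw": 0.5},{"x": 0,"y": 0,"z": 0,"rx": 0,"ry": 0,"rz": 0,"claw": 0.5},{"x": 0,"y": 0,"z": 0,"rx": 0,"ry": 0,"rz": 0,"claw": 0.5}]}}

```text
time: 8.55
tcp_pos: [0.5652, 0.2559, 0.2741]
ee_rot: [-1.016, 2.968, -0.001]
ft_force: [-0.2, -0.2, 0.2]
width: 0.0426
```

```bash
python3 - <<'E'
from workcell import *
import cv2,numpy as np
s=read_state();print(s['time'],s['tcp_pos'],s['ft_force'],np.abs(s['dq']).max())
w=snapshot("wrist");t=snapshot("scene")
cv2.imwrite("pics/end.png",np.hstack([cv2.resize(w["color"],(400,300)),cv2.resize(t["color"],(400,300))])[:,:,::-1])
from scipy.spatial.transform import Rotation as Ro
from fit import model
M=w["T_tool_cam"];R=Ro.from_rotvec(s['ee_rot']).as_matrix()
for th in(.55,.65,.75):
    c=((model([.5028,.2085,-.9112,th,.0082,.0482])-s['tcp_pos'])@R-M[:3,3])@M[:3,:3]
    r=np.hypot(c[:,0],c[:,1]);a=np.arctan2(r,c[:,2])*w["fx"]
    print(th,(np.c_[w["cx"]+a*c[:,0]/r,w["cy"]+a*c[:,1]/r]/1.6).round(0)[[0,3,4,5]].tolist())
E
```

```text
8.55 [0.56516184 0.25592388 0.27413753] [-0.16914491 -0.23639325  0.22551038] 0.019492415312371114
0.55 [[210.0, 99.0], [210.0, 158.0], [219.0, 109.0], [217.0, 189.0]]
0.65 [[210.0, 99.0], [210.0, 158.0], [210.0, 109.0], [209.0, 187.0]]
0.75 [[210.0, 99.0], [210.0, 158.0], [202.0, 108.0], [202.0, 185.0]]
```

View pics/end.png

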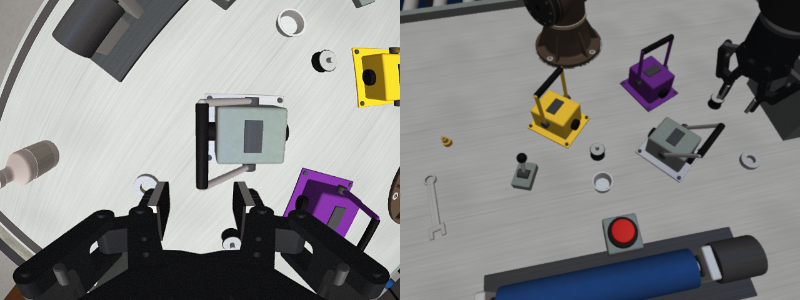

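The bar is at x≈202 in the wrist view, which matches about +0.75 rad. The gripper is well clear, and the isolator and red button are unchanged.

```bash
python3 -c "
from workcell import *
print(close_job())"
```

```text
the job is handed in; nothing more can be done
None
```

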